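# Put the burner knob back on the gas hob and hold it pressed

### The arm

A 6-joint arm with a two-finger parallel gripper is mounted at the origin on the work surface. World frame = base frame: x ahead of the robot, y to its left, z up, the work surface at z = 0. Lengths are in m, angles in rad, forces in N, time in s.
With the tool pointing down it reaches from about 0.35 to 0.775 m from the base axis. Payload 7.3 kg.
Tool frame: the origin (TCP) lies midway between the tips of the shut fingers; the grasp point (between the pads) lies 19 mm behind it; z points along the fingers, y is the line along which they close (so a half turn about z gives the same grasp; the last joint's range is limited). The gripper opens to 92 mm and grips with 3 to 60 N. Pads are 19 mm wide; open, the fingers measure 130 mm over their backs; the gripper's body (75 mm by 190 mm) begins 47 mm behind the grasp point.
Start: joints at [1.017, 0.342, 1.524, -0, 1.275, -0.146], TCP at [0.208, 0.482, 0.227] pointing down, gripper open.
Joint ranges: [-2.53, 2.53], [-0.77, 2.02], [0.04, 2.7], [-1, 4.14], [0.28, 2.66], [-3.11, 3.11]. Speed limits (rad/s): [2.57, 2.57, 3.14, 3.14, 3.14, 3.14].

### API

Orientations are given as [roll, pitch, yaw] about the fixed x, y, z axes, in that order (R = Rz(yaw) Ry(pitch) Rx(roll)).
In Python, from cell import monitor, vision, workorder gives the robot as it stands.
- The arm moves only by the tool move_arm, never from a script. Its argument "rows" is a list of rows, each a list of 5 numbers: the shift along the world's x, y, z in mm, then the turn about the world's z in rad, then the closure, from -1 (fully open) to 1 (shut). A call has 1 to 12 rows; each row shifts and turns the commanded pose from where the row before left it; what a row does not reach is not made up. A row lasts 1/10 s, in which the tool goes at most 50 mm and 8.59 degrees, less where a joint would pass 70% of its speed; a pose out of reach is approached as far as the arm can. A call is refused whole if a number of a shift passes 50 or a number of a turn 0.15, either way. A call with a gripper value outside its range is refused whole. The fingers move at their own pace and stop on an object; "newtons" is the grip in N (left out, the last holds). Time passes only in rows, so rows that do not move let the fingers close. It gives the time, the measured TCP pose, the force, the opening and the grip force at its end, in the units of the state.
- monitor.observe(): the state, without advancing time (a new reading comes with each control period).
- vision.read_camera(name): name is "scene" or "top"; returns the picture (400x640x3 uint8, red, green, blue); there is no depth.
- vision.get_calibration(name): a dict with "K" (3x3 intrinsics, pixels), "k1" (the pictures are not rectified: a ray, as slopes to the right and down, at radius r is drawn at 1 + k1 r^2 times it, then the intrinsics apply), "T" (4x4, takes a point from camera to world coordinates). Camera axes: x right, y up, looking along -z (the intrinsics and any distortion apply to the point x, -y, -z); pixel columns grow to the right and rows downward; lengths in m; the calibration is good to about 2 mm. A picture is of the moment at which its call begins. get_calibration takes no time and is no camera call.
- workorder.hand_in(): hands the job in; it is judged then, once.
The state is a dict: "time": time; "qpos": joint angles; "qvel": joint speeds; "joint_efforts": joint torques, N m; "tool_pos": TCP position; "tool_rot": TCP orientation; "contact_force": force on the tool from outside, world axes, zero at the start; "torque": the same for the moment, N m; "opening": finger opening in m; "grip_force": force on a finger pad.
Only numpy, scipy, OpenCV 4.12 (cv2) and the standard library are available. Lean on these libraries where they do the work, as an engineer would, in place of code of your own. Each camera call takes 0.05 s, during which the arm holds its last target. There are 200 camera calls.

### The job

The gas hob has been cleaned and one of its two control knobs was kept safe in the small covered casserole: lift the lid off by its knob, set it down gently on the table beside the casserole, right way up, and let go of it. Take the control knob out, turn it so that the flat in its bore matches the flat of the bare valve spindle, push it fully home on the spindle and press it right down against the valve spring. Finish while still holding the knob pressed down, as one does to keep the igniter sparking, and leave the casserole and everything else where they stand.

Things in the scene. Friction and masses are not known exactly. Their poses are not given: they have to be found in the camera images.
- lid: Round stainless steel lid of the casserole, 176 mm across, 0.2 kg. Origin: centre of its underside, z up. From the underside: a plug 152 mm across and 6 mm deep that drops loosely into the casserole, a flange (6 to 9 mm) that lies on the casserole's rim, a low dome up to 16 mm, and a black knob. Lying on the table right way up, its origin is at table height.
- lid_knob (a point): Centre of the lid's black round grip knob, on the lid's axis, 38 mm above the lid's underside. The knob is 32 mm across and spans 26 to 47 mm above the underside, on a stem 18 mm across; the dome below it is 16 mm high.
- casserole: Small round stainless steel casserole on the table, 170 mm across, 55 mm high, wall 3 mm, flat floor 5 mm thick, 0.75 kg, two low loop handles standing out 27 mm along its own +x and -x. The table to its right (-y) is free for the lid. Origin: centre of its underside, z up. Covered at first: the lid's underside then lies 49 mm above this origin.
- knob: The loose black hob control knob, 36 mm high, 90 g, lying right way up on the casserole's floor, under the lid at first. Origin: centre of its underside, the mouth of its bore; z up along its axis, x along its grip bar towards the pointed nose. A round skirt 44 mm across, 17 mm high, carries the upright grip bar.
- knob_grip (a point): Middle of the loose knob's grip bar, on its axis, 26 mm above its underside. The bar is 14 mm thick (knob's y, the way to grip it), 44 mm long (x from -20 to +24 mm) and rises from the skirt to 36 mm above the underside. Its nose end (+x) tapers and bears a white line on top; the other end is blunt.
- knob_bore (a point): Mouth of the loose knob's bore, at the centre of its underside (same frame as the knob). A D-shaped blind hole on the axis, 13 mm across, 14 mm deep, its flat on the nose (+x) side 2.5 mm from the axis, with a 0.8 mm bevel at the mouth.
- knob_nose (a point): Tip of the loose knob's pointed nose, on top of the bar: 24 mm along the knob's x from its axis, 36 mm above its underside.
- shaft_top (a point): Centre of the top end of the bare valve spindle on the hob; x points out of the flat of its D, z up. Upright steel D-shaft 12 mm across, flat 2 mm from the axis, tip bevelled 0.8 mm all round. It does not turn, it only sinks when pressed. A rightly fitted knob has its x along this x and, fully home, its origin 14 mm below this point.
- valve: Dial plate, 62 mm across, around the bare spindle, flat on the hob's top plate; origin on the spindle's axis at the top plate. The spindle stands 24 mm above it (its top about 104 mm above the table). The off mark, a white tick, lies on its +x side (towards the burners), the side of the spindle's flat: a rightly fitted knob's nose points to it.
- spindle (a joint): How far the bare spindle is pressed down, in m: 0 at rest, 0.006 at its stop. A spring resists with about 4 N at first and about 8.5 N at the stop and lifts it again when let go.
- hob: Steel tabletop two-burner gas hob, 500 mm (its x) by 290 mm (its y), top plate 80 mm above the table, fixed. Origin: centre of its underside, x to its back, z up. Its valves are at x = -195 mm, y = +60 and -60 mm: one bare, one with its knob on; which is which changes. Burners at x = 0 and +155 mm, pan supports 110 mm above the table, over 120 mm from the valves.
- valve2: Dial plate of the hob's other valve, whose knob (same shape as the loose one, top about 126 mm above the table) is on already. Origin on its axis at the hob's top plate.
- skillet: Dark steel frying pan, 180 mm across, 40 mm high, on the front burner, bottom 110 mm above the table, its long handle to one side (+y of the pan). Origin: centre of its underside. To be left alone.
- shaker: Steel salt shaker, 42 mm across, 77 mm high, standing between casserole and hob. Origin: centre of its underside. To be left alone.
- oil: Amber oil bottle, 60 mm across, 190 mm high, standing behind casserole and hob. Origin: centre of its underside. To be left alone.
- spoon: Spoon with a wooden handle, 220 mm long, lying across in front of the casserole. Origin: its middle, on the table. To be left alone.
- mug: White mug, 82 mm across, 95 mm high, left of the hob. Origin: centre of its underside. To be left alone.
- butter: Paper-wrapped block of butter, 120 by 65 by 32 mm, left of the hob. Origin: centre of its underside. To be left alone.
Not all that is in view belongs to the job. What is shaped like the lid but orange or red is not meant.

How it is judged:
By the outcome, as a careful person would: the job done as asked, in the order asked, and still so for the second after the job is handed in, while the arm keeps its last pose, push and grip.
It also fails if it takes over 58 s, if anything falls off the work surface, if the arm or the gripper's body presses on something with over 40 N, if the wrist force passes 120 N, or if a joint passes its speed limit or range.

## Working session

There is one attempt and no reset: what is moved stays moved. The work goes in short steps, Python scripts to look and compute and a tool call to move; the robot and the scene stay as the last step left them, time stands still between calls to the robot, and variables do not carry over. Pictures are saved under pics/ and viewed, at most 10 in all, crops included, and the job is handed in when it is done.

Besides the shell and the picture viewer there is one more tool, called after "Request:" as a command line: name --pt "numbers of a row" for each row, then --argument value for the rest. move_arm: Moves the arm, as the interface text tells. Its arguments: {"type":"object","properties":{"rows":{"type":"array","items":{"type":"array","items":{"type":"number"}}},"newtons":{"type":"number"}},"required":["rows"]}

```bash
mkdir -p pics; cat > h.py <<'E'
import numpy as np, cv2
from cell import monitor, vision, workorder
def cal(n):
    c=vision.get_calibration(n); return np.array(c["K"]),c["k1"],np.array(c["T"])
def ray(n,u,v):
    K,k1,T=cal(n)
    d=cv2.undistortPoints(np.array([[[u,v]]],float),K,np.array([k1,0,0,0.]))[0,0]
    return T[:3,3],T[:3,:3]@np.array([d[0],-d[1],-1])
def plane(n,u,v,z):
    o,d=ray(n,u,v); return o+d*(z-o[2])/d[2]
def proj(n,p):
    K,k1,T=cal(n); q=T[:3,:3].T@(np.array(p)-T[:3,3]); x=np.array([q[0],-q[1]])/-q[2]
    x=x*(1+k1*(x@x)); return K[:2,:2]@x+K[:2,2]
def two(a,b):
    (o1,d1),(o2,d2)=ray("scene",*a),ray("top",*b)
    s=np.linalg.lstsq(np.c_[d1,-d2],o2-o1,rcond=None)[0]
    return (o1+d1*s[0]+o2+d2*s[1])/2
def snap(n,f):
    im=cv2.cvtColor(vision.read_camera(n),cv2.COLOR_RGB2BGR); cv2.imwrite(f,im); return im
E
python3 - <<'E'
from h import *
for n in("scene","top"):
    snap(n,f"pics/{n}0.png"); print(cal(n))
print(monitor.observe())
E
```

```text
(array([[456.8570401 ,   0.        , 305.65021863],
       [  0.        , 456.8570401 , 203.1900543 ],
       [  0.        ,   0.        ,   1.        ]]), -0.08682484338015728, array([[-0.80950557, -0.33748424,  0.48042181,  1.35481829],
       [ 0.58695857, -0.48391683,  0.64907946,  1.09337766],
       [ 0.01343011,  0.80742114,  0.58982263,  1.07688679],
       [ 0.        ,  0.        ,  0.        ,  1.        ]]))
(array([[449.3626536 ,   0.        , 325.23998592],
       [  0.        , 449.3626536 , 187.01948104],
       [  0.        ,   0.        ,   1.        ]]), -0.012753607971036163, array([[-6.03945242e-03,  9.92541350e-01, -1.21758754e-01,
         3.38464155e-01],
       [-9.99980686e-01, -5.81585037e-03,  2.19174212e-03,
        -2.49530682e-02],
       [ 1.46726399e-03,  1.21769639e-01,  9.92557304e-01,
         1.53297854e+00],
       [ 0.00000000e+00,  0.00000000e+00,  0.00000000e+00,
         1.00000000e+00]]))
{'time': 0.1, 'qpos': array([ 1.01699633e+00,  3.42641840e-01,  1.52490679e+00,  4.52893174e-06,
        1.27538123e+00, -1.46011827e-01]), 'qvel': array([-0.00168235, -0.00137958, -0.00338239,  0.00134665, -0.00108617,
        0.00056906]), 'joint_efforts': array([ 1.57420240e-03, -4.32005560e+01, -2.44693476e+01,  7.19637168e-02,
        5.27219230e-02, -6.05649188e-05]), 'tool_pos': array([0.20800209, 0.48165573, 0.2261254 ]), 'tool_rot': array([-3.14027030e+00, -1.98840140e-04,  2.73380303e+00]), 'contact_force': array([ 0.47164667, -0.49528817, -0.1144369 ]), 'torque': array([ 0.01294978, -0.05803801, -0.04020161]), 'grip_force': 0.0, 'opening': 0.09158896261846014}
```

View pics/top0.png

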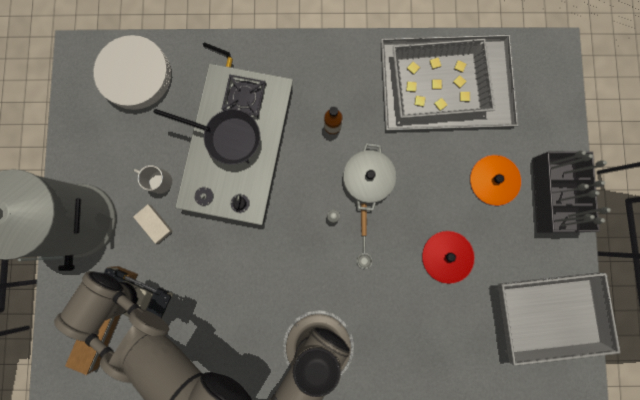

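View pics/scene0.png

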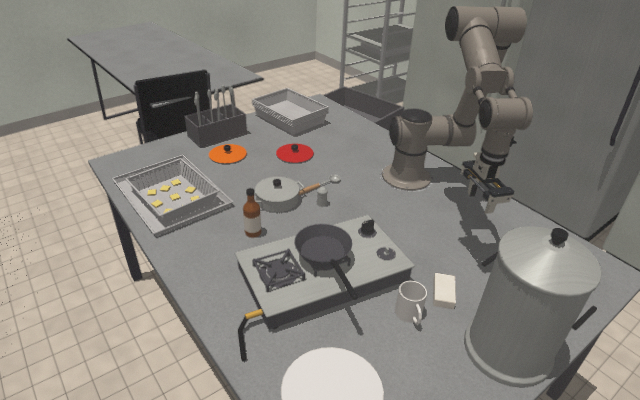

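The steel-coloured lid on the handled casserole is at top (370,177) and scene (278,190). The orange lid (496,180), the red lid (448,257) and the big stockpot (30,215) have the wrong colour or size. The bare valve looks to be at top (204,196), and the fitted one at (240,203). I'll confirm these in one enlarged crop.

```bash
python3 - <<'E'
from h import *
t=cv2.imread("pics/top0.png"); s=cv2.imread("pics/scene0.png")
def crop(im,u,v,w,h,W,H): return cv2.resize(im[v-h//2:v+h//2,u-w//2:u+w//2],(W,H),interpolation=cv2.INTER_CUBIC)
cv2.imwrite("pics/m1.png",np.vstack([np.hstack([crop(t,430,200,200,150,400,300),crop(s,278,190,80,60,400,300)]),
 np.hstack([crop(t,222,200,80,60,400,300),crop(s,380,243,80,60,400,300)])]))
def dark(im,u,v,r,th=60):
    m=np.zeros(im.shape[:2],np.uint8); cv2.circle(m,(u,v),r,255,-1)
    m&=(im.max(2)<th).astype(np.uint8)*255
    M=cv2.moments(m,True); return M["m10"]/M["m00"],M["m01"]/M["m00"],M["m00"]
a=dark(s,278,184,9); b=dark(t,370,176,10); print(a,b,two(a[:2],b[:2]),plane("top",*b[:2],.089))
# lid disc: bright blob
g=cv2.cvtColor(t,cv2.COLOR_BGR2GRAY)
m=((g>125)*255).astype(np.uint8); 
cs,_=cv2.findContours(m,cv2.RETR_EXTERNAL,cv2.CHAIN_APPROX_NONE)
for c in cs:
    if 1000<cv2.contourArea(c)<14000: print(cv2.boundingRect(c),cv2.contourArea(c),cv2.minEnclosingCircle(c),cv2.minAreaRect(c))
E
```

```text
(276.741935483871, 182.48387096774192, 31.0) (369.7936507936508, 174.9047619047619, 63.0) [ 0.55669845 -0.17488554  0.08342243] [ 0.55440824 -0.17314028  0.089     ]
(503, 274, 116, 91) 5444.0 ((560.3434448242188, 317.2812805175781), 65.80553436279297) ((560.4445190429688, 317.3197021484375), (81.84644317626953, 105.96941375732422), 81.4163818359375)
(0, 148, 53, 91) 3561.0 ((22.5, 191.1999969482422), 48.708309173583984) ((26.0, 193.0), (90.0, 52.0), 90.0)
(344, 143, 52, 59) 2055.5 ((370.2517395019531, 172.02996826171875), 29.211606979370117) ((368.96002197265625, 174.78001403808594), (53.20000076293945, 51.80000305175781), 53.13010025024414)
(176, 58, 116, 166) 7985.0 ((233.5, 142.5), 85.74681854248047) ((234.57315063476562, 139.15853881835938), (87.79269409179688, 156.79762268066406), 12.094757080078125)
(383, 39, 135, 91) 7898.0 ((450.5, 85.0), 77.60325622558594) ((449.56329345703125, 84.41203308105469), (87.92031860351562, 130.6786651611328), 87.08915710449219)
(93, 35, 76, 71) 3989.0 ((131.04006958007812, 71.60104370117188), 38.45030975341797) ((129.20001220703125, 69.5999984741211), (70.65974426269531, 72.44860076904297), 26.56505012512207)
```

View pics/m1.png

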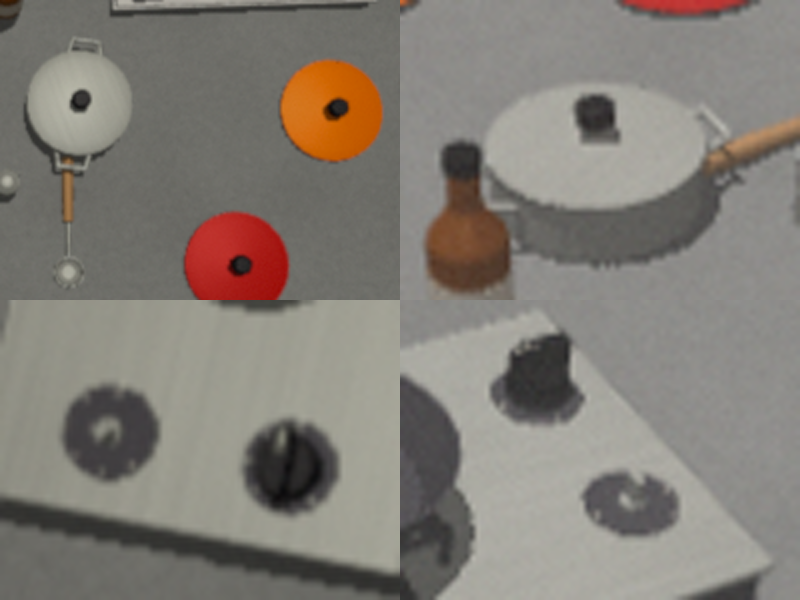

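The crop confirms it: the steel lid with the black knob sits on the casserole with its handles. The bare spindle is on the left dial at top ≈(204,196) and the right valve has its knob on. Next come the circle fits for the exact centres.

```bash
python3 - <<'E'
from h import *
t=cv2.imread("pics/top0.png"); s=cv2.imread("pics/scene0.png")
def blob(im,u,v,r,fn,op=0):
    k=6; x0,y0=u-r,v-r
    c=cv2.resize(im[y0:v+r,x0:u+r],None,fx=k,fy=k,interpolation=cv2.INTER_CUBIC)
    m=fn(c.astype(int)).astype(np.uint8)*255
    if op: m=cv2.morphologyEx(m,cv2.MORPH_OPEN,cv2.getStructuringElement(cv2.MORPH_ELLIPSE,(op*k,op*k)))
    cs,_=cv2.findContours(m,cv2.RETR_EXTERNAL,cv2.CHAIN_APPROX_NONE); c=cv2.convexHull(max(cs,key=cv2.contourArea))
    M=cv2.moments(c); p=((M["m10"]/M["m00"]+.5)/k-.5+x0,(M["m01"]/M["m00"]+.5)/k-.5+y0)
    return p,np.round(np.array(cv2.fitEllipse(c)[1])/k,1)
p,e=blob(t,370,175,38,lambda c:c.max(2)>120,16); print("lid",p,e,plane("top",*p,.057))
dk=lambda c:c.max(2)<125
v=[]
for (u,w) in((204,196),(240,203)):
    p,e=blob(t,u,w,14,dk); v.append(plane("top",*p,.082)); print("valve",p,e,v[-1])
p,e=blob(s,386,253,14,dk); print("valve scene",p,e,plane("scene",*p,.082))
d=v[0]-v[1]; print("dist",np.linalg.norm(d),"hob yaw",np.arctan2(d[1],d[0])-np.pi/2)
for n,h in(("orange",15),("red",0)):
    p,e=blob(t,*((496,180) if n=="orange" else (448,257)),35,lambda c:c[...,2]-c[...,0]>60,8); print(n,p,plane("top",*p,.008))
p,e=blob(t,333,217,9,lambda c:c.max(2)>115); print("shaker",p,plane("top",*p,.07))
# edges of hob: direction of front edge via lines
for a in ((178,208),(264,225)): print(plane("top",*a,.08))
E
```

```text
lid (369.4932686891214, 175.55587899272012) [51.7 53.2] [ 0.55701416 -0.17538671  0.057     ]
valve (203.52063358202528, 196.03805214933675) [19.7 20. ] [0.48927216 0.3672312  0.082     ]
valve (239.55970363012366, 203.05498136848357) [19.3 19.6] [0.46574686 0.24972804 0.082     ]
valve scene (385.71084989339715, 253.37440798789123) [12.7 19.3] [0.49359002 0.36910768 0.082     ]
dist 0.11983502016954956 hob yaw -0.19759743560502852
orange (495.37431980595204, 179.76794458438286) [ 0.54720145 -0.61272583  0.008     ]
red (447.98040166372624, 256.7840826081942) [ 0.28690874 -0.43937892  0.008     ]
shaker (333.6049413457282, 214.02336026265309) [ 0.4291794  -0.05488718  0.07      ]
[0.45097169 0.44960673 0.08      ]
[0.39447129 0.17005734 0.08      ]
```

Request:
move_arm --pt "22 -41 0 0 -1" --pt "22 -41 0 0 -1" --pt "22 -41 0 0 -1" --pt "22 -41 0 0 -1" --pt "22 -41 0 0 -1" --pt "22 -41 0 0 -1" --pt "22 -41 0 0 -1" --pt "22 -41 0 0 -1" --pt "22 -41 0 0 -1" --pt "22 -41 0 0 -1" --pt "22 -41 0 0 -1" --pt "22 -41 0 0 -1" --newtons 25

```text
time: 1.3
tool_pos: [0.4726, -0.0119, 0.2266]
tool_rot: [3.141, -0.0, 2.733]
contact_force: [0.1, 0.3, -0.8]
opening: 0.0917
grip_force: 0.0
```

Request:
move_arm --pt "22 -41 0 0 -1" --pt "22 -41 0 0 -1" --pt "22 -41 0 0 -1" --pt "19 -41 0 0 -1" --pt "0 0 -20 0 -0.4" --pt "0 0 0 0 -0.4" --pt "0 0 0 0 -0.4"

```text
time: 2.0
tool_pos: [0.5566, -0.1735, 0.2063]
tool_rot: [3.141, -0.002, 2.734]
contact_force: [-0.0, 0.1, 0.1]
opening: 0.0722
grip_force: 0.0
```

Request:
move_arm --pt "0 -1.5 -40 0 -0.4" --pt "0 0 -40 0 -0.4" --pt "0 0 -30 0 -0.4" --pt "0 0 -15 0 -0.4" --pt "0 0 -9 0 -0.4" --pt "0 0 0 0 -0.4" --pt "0 0 0 0 1" --pt "0 0 0 0 1" --pt "0 0 0 0 1" --pt "0 0 0 0 1" --pt "0 0 0 0 1" --pt "0 0 0 0 1"

```text
time: 3.2
tool_pos: [0.5577, -0.1753, 0.0734]
tool_rot: [3.141, 0.001, 2.734]
contact_force: [1.2, 3.6, 5.2]
opening: 0.0304
grip_force: 25.0
```

Request:
move_arm --pt "0 0 6 0 1" --pt "0 0 14 0 1" --pt "0 0 30 0 1" --pt "0 -30 20 0 1" --pt "0 0 0 0 1"

```text
time: 3.7
tool_pos: [0.5586, -0.2093, 0.1459]
tool_rot: [-3.139, 0.007, 2.732]
contact_force: [-0.7, -0.7, -2.3]
opening: 0.0308
grip_force: 25.0
```

```bash
python3 - <<'E'
from h import *
s=snap("scene","pics/s1.png"); t=snap("top","pics/t1.png")
cv2.imwrite("pics/m2.png",np.hstack([cv2.resize(s[120:240,200:360],(400,300)),cv2.resize(t[110:230,310:470],(400,300))]))
E
```

```text
(no output)
```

View pics/m2.png

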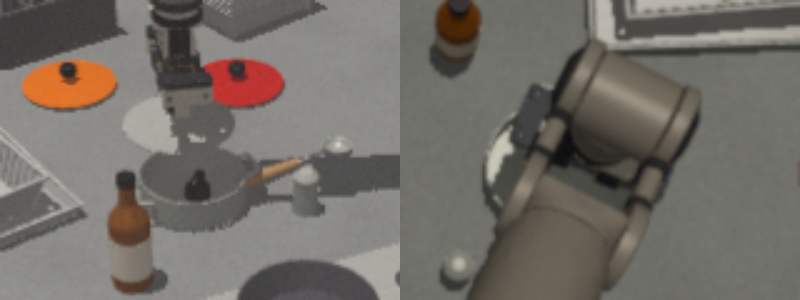

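The left half shows the lid held level in the gripper, with the loose knob now visible in the casserole at about (197,185) in that crop. Now I move the lid to the free spot on the right.

Request:
move_arm --pt "0 -35 0 0 1" --pt "0 -45 0 0 1" --pt "0 -45 0 0 1" --pt "0 -40 -15 0 1" --pt "0 -20 -30 0 1" --pt "0 0 -30 0 1" --pt "0 0 -20 0 1" --pt "0 0 -12 0 1" --pt "0 0 0 0 1" --pt "0 0 0 0 1"

```text
time: 4.8
tool_pos: [0.5576, -0.3903, 0.0361]
tool_rot: [-3.142, 0.0, 2.734]
contact_force: [0.3, -0.0, -0.9]
opening: 0.0308
grip_force: 25.0
```

Request:
move_arm --pt "0 0 -4 0 1" --pt "0 0 -3 0 1" --pt "0 0 -2 0 1" --pt "0 0 -1 0 1" --pt "0 0 -1 0 1" --pt "0 0 0 0 1" --pt "0 0 0 0 1"

```text
time: 5.5
tool_pos: [0.5572, -0.3906, 0.0248]
tool_rot: [3.142, 0.0, 2.734]
contact_force: [0.1, -0.9, -2.3]
opening: 0.0309
grip_force: 25.0
```

Request:
move_arm --pt "0 0 -1 0 1" --pt "0 0 -0.5 0 1" --pt "0 0 0 0 1" --pt "0 0 0 0 1"

```text
time: 5.9
tool_pos: [0.5573, -0.3907, 0.0244]
tool_rot: [-3.141, 0.001, 2.734]
contact_force: [-2.0, 1.0, 5.1]
opening: 0.0312
grip_force: 25.0
```

Touched down at about 5 N. Release and lift.

Request:
move_arm --pt "0 0 0 0 -0.2" --pt "0 0 0 0 -0.2" --pt "0 0 0 0 -0.2" --pt "0 0 0 0 -0.2" --pt "0 0 20 0 -0.2" --pt "0 0 40 0 -0.2" --pt "0 0 50 0 -0.2" --pt "0 0 50 0 -0.2" --pt "-30 -20 20 0 -0.2" --pt "-30 -20 0 0 -0.2" --pt "-30 0 0 0 -0.2" --pt "0 0 0 0 -0.2"

```text
time: 7.1
tool_pos: [0.464, -0.4313, 0.2035]
tool_rot: [-3.141, -0.002, 2.731]
contact_force: [-0.4, 0.1, 0.6]
opening: 0.0549
grip_force: 0.0
```

```bash
python3 - <<'E'
from h import *
s=snap("scene","pics/s2.png"); t=snap("top","pics/t2.png")
cv2.imwrite("pics/m3.png",np.vstack([np.hstack([cv2.resize(s[165:219,242:314],(400,300),interpolation=3),cv2.resize(t[145:205,330:410],(400,300),interpolation=3)]),np.hstack([cv2.resize(s[100:220,200:360],(400,300)),cv2.resize(t[110:260,320:520],(400,300))])]))
E
```

```text
(no output)
```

View pics/m3.png

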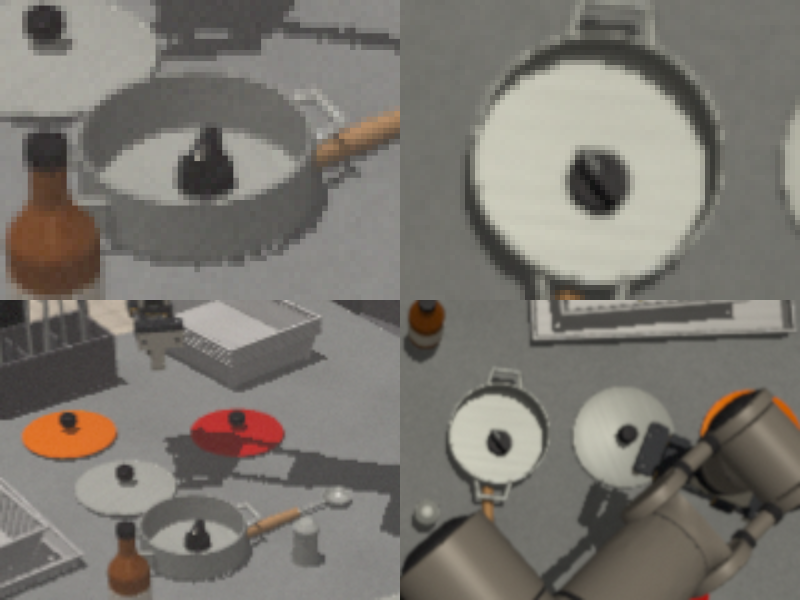

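The lid stands right way up on the table, between the casserole and the orange lid. The knob is in the casserole at top px ≈(369,181), with its nose pointing to upper left. A contrast-stretched enlargement will give the bar angle.

```bash
python3 - <<'E'
from h import *
def acc(n,k=6):
    return np.mean([cv2.cvtColor(vision.read_camera(n),cv2.COLOR_RGB2BGR).astype(float) for _ in range(k)],0)
t=acc("top");s=acc("scene"); np.savez("a.npz",t=t,s=s)
def z(im,u,v,h):
    c=np.clip(im[v-h:v+h,u-h:u+h]*2.0,0,255).astype(np.uint8); return cv2.resize(c,(400,400),interpolation=cv2.INTER_CUBIC)
cv2.imwrite("pics/m4.png",np.hstack([z(t,369,180,10),z(s,279,192,16)]))
g=t.max(2); m=np.zeros(g.shape,np.uint8); cv2.circle(m,(369,180),11,1,-1); m&=(g<110).astype(np.uint8)
M=cv2.moments(m,True); p=(M["m10"]/M["m00"],M["m01"]/M["m00"]); print(p,M["m00"],plane("top",*p,.025))
E
```

```text
(369.155737704918, 181.0983606557377) 122.0 [ 0.5427859 -0.1771613  0.025    ]
```

View pics/m4.png

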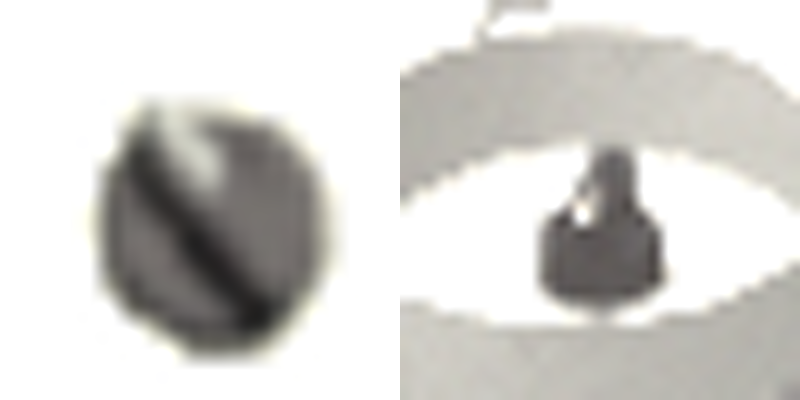

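```bash
python3 - <<'E'
from h import *
d=np.load("a.npz"); t=d["t"]; s=d["s"]
k=10; c=cv2.resize(t[168:193,357:382],None,fx=k,fy=k,interpolation=cv2.INTER_CUBIC).max(2)
yy,xx=np.mgrid[:c.shape[0],:c.shape[1]]; r=np.hypot(xx-126,yy-134)
P=lambda x,y:plane("top",(x+.5)/k-.5+357,(y+.5)/k-.5+168,.035)[:2]
for m in ((c<32)&(r<115),(c<38)&(r<115)):
    pts=np.array([P(x,y) for x,y in np.argwhere(m)[::7,::-1]]); mu=pts.mean(0); u=np.linalg.svd(pts-mu)[2][0]; print(len(pts),mu,np.arctan2(u[1],u[0])%np.pi)
m=(c<115)&(r<140); cs,_=cv2.findContours(m.astype(np.uint8),0,1); q=max(cs,key=cv2.contourArea); (x,y),R=cv2.minEnclosingCircle(q); e=cv2.fitEllipse(q); print("skirt",P(x,y),e)
print(plane("top",(e[0][0]+.5)/k-.5+357,(e[0][1]+.5)/k-.5+168,.02))
# scene: skirt lower part outline
g=s.max(2); m=np.zeros(g.shape,np.uint8); cv2.circle(m,(279,193),8,1,-1); m&=(g<75).astype(np.uint8)
ys,xs=np.where(m); 
for y in range(ys.min(),ys.max()+1): print(y,xs[ys==y].min(),xs[ys==y].max(),end="; ")
print(proj("scene",[.5425,-.177,.005]),proj("scene",[.5425,-.177,.041]))
print(monitor.observe()["qpos"])
E
```

```text
212 [ 0.53758037 -0.17514393] 0.6405532376039136
288 [ 0.5380058  -0.17466261] 0.6448656045789378
skirt [ 0.54144822 -0.17410762] ((125.56693267822266, 134.79954528808594), (119.95680236816406, 131.45433044433594), 158.49118041992188)
[ 0.54369893 -0.17750345  0.02      ]
188 279 280; 189 278 281; 190 278 281; 191 279 281; 192 279 281; 193 275 282; 194 275 283; 195 275 283; 196 274 283; 197 274 283; 198 274 283; 199 275 282; 200 278 279; [280.30996971 197.39452108] [280.13778492 190.05678777]
[-8.64899677e-01  5.64594988e-01  1.22915834e+00  7.03918505e-05
  1.34795375e+00 -2.02816769e+00]
```

Request:
move_arm --pt "11 36 0 0.14 -0.2" --pt "11 36 0 0.14 -0.2" --pt "11 36 0 0.14 -0.2" --pt "11 36 0 0.14 -0.2" --pt "11 36 0 0.14 -0.2" --pt "11 36 0 0.14 -0.2" --pt "12 37 0 0.14 -0.2" --pt "0 0 0 0 -0.2" --pt "0 0 0 0 -0.2"

```text
time: 8.7
tool_pos: [0.5454, -0.177, 0.2034]
tool_rot: [-3.141, -0.0, -2.569]
contact_force: [0.4, -1.1, 0.8]
opening: 0.055
grip_force: 0.0
```

```bash
python3 - <<'E'
from h import *
print(monitor.observe()["qpos"])
E
```

```text
[-4.47267146e-01  4.48985415e-01  1.42425253e+00 -3.76819184e-04
  1.26809098e+00 -2.59070956e+00]
```

Request:
move_arm --pt "-1 -0.5 -45 0.065 -0.2" --pt "0 0 -50 0 -0.2" --pt "0 0 -40 0 -0.2" --pt "0 0 -25 0 -0.2" --pt "0 0 -13 0 -0.2" --pt "0 0 -4 0 -0.2" --pt "0 0 0 0 -0.2" --pt "0 0 0 0 -0.2"

```text
time: 9.5
tool_pos: [0.5451, -0.1788, 0.0277]
tool_rot: [-3.139, 0.001, -2.505]
contact_force: [-0.4, 0.0, -0.1]
opening: 0.0548
grip_force: 0.0
```

Request:
move_arm --pt "0 0 -2.5 0 -0.2" --pt "0 0 0 0 -0.2" --pt "0 0 0 0 1" --pt "0 0 0 0 1" --pt "0 0 0 0 1" --pt "0 0 0 0 1" --pt "0 0 0 0 1" --pt "0 0 0 0 1" --newtons 12

```text
time: 10.3
tool_pos: [0.5443, -0.1781, 0.0238]
tool_rot: [-3.141, 0.0, -2.504]
contact_force: [-1.3, -0.7, 0.3]
opening: 0.0138
grip_force: 12.0
```

Request:
move_arm --pt "0 0 0 0 1" --pt "0 0 0 0 1" --newtons 45

```text
time: 10.5
tool_pos: [0.5443, -0.1781, 0.0238]
tool_rot: [-3.141, 0.0, -2.504]
contact_force: [0.4, -0.5, 0.5]
opening: 0.0137
grip_force: 45.0
```

Request:
move_arm --pt "0 0 10 0 1" --pt "0 0 35 0 1" --pt "0 0 45 0 1" --pt "0 0 45 0 1" --pt "0 0 41 0 1" --pt "-4 25 0 -0.07 1" --pt "-4 45 0 -0.07 1" --pt "-4 45 0 -0.07 1" --pt "-4 45 0 -0.07 1" --pt "-4 45 0 -0.07 1" --pt "-4 45 0 -0.07 1" --pt "-4 45 0 -0.07 1"

```text
time: 11.7
tool_pos: [0.5155, 0.1188, 0.2005]
tool_rot: [3.141, 0.001, -2.997]
contact_force: [1.0, 0.5, -0.4]
opening: 0.0139
grip_force: 45.0
```

Request:
move_arm --pt "-4 45 0 -0.07 1" --pt "-4 45 0 -0.07 1" --pt "-4 45 0 -0.07 1" --pt "-4 45 0 -0.07 1" --pt "-4 45 0 -0.07 1" --pt "-5 26 0 -0.065 1" --pt "0 0 0 0 1" --pt "0 0 0 0 1" --pt "0 0 0 0 1"

```text
time: 12.6
tool_pos: [0.4913, 0.3669, 0.2]
tool_rot: [-3.141, 0.0, 2.874]
contact_force: [-0.3, -0.3, -0.3]
opening: 0.0136
grip_force: 45.0
```

```bash
python3 - <<'E'
from h import *
o=monitor.observe(); print(o["tool_pos"],o["tool_rot"],o["qpos"],o["contact_force"])
s=snap("scene","pics/s3.png"); t=snap("top","pics/t3.png")
cv2.imwrite("pics/m5.png",np.hstack([cv2.resize(s[190:280,320:440],(400,300),interpolation=3),cv2.resize(t[150:240,160:280],(400,300),interpolation=3)]))
E
```

```text
[0.49133684 0.36689439 0.19999557] [-3.14115827e+00  6.35269445e-05  2.87363332e+00] [ 5.16671749e-01  5.25104317e-01  1.30653483e+00 -3.64587232e-04
  1.31021549e+00 -7.86071247e-01] [-0.28595038 -0.33844758 -0.31830518]
```

View pics/m5.png

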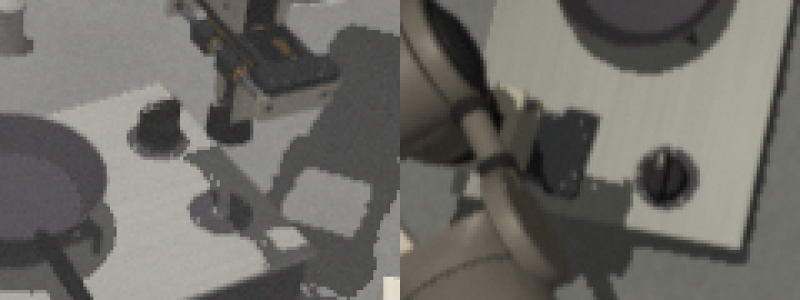

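Request:
move_arm --pt "0 0 -25 0.07 1" --pt "0 0 -25 0 1" --pt "0 0 -10 0 1" --pt "0 0 0 0 1" --pt "0 0 0 0 1"

```text
time: 13.2
tool_pos: [0.4919, 0.3679, 0.1407]
tool_rot: [3.141, 0.001, 2.943]
contact_force: [0.6, -0.8, -0.8]
opening: 0.0137
grip_force: 45.0
```

```bash
python3 - <<'E'
from h import *
o=monitor.observe(); print(o["tool_pos"],o["tool_rot"])
s=np.mean([cv2.cvtColor(vision.read_camera("scene"),cv2.COLOR_RGB2BGR).astype(float) for _ in range(6)],0); np.save("s4.npy",s)
tp=o["tool_pos"]; print("pred skirt bottom",proj("scene",[tp[0],tp[1],tp[2]-.0188]))
u,v=388,240
c=np.clip(s[v-24:v+24,u-32:u+32]*2.2,0,255).astype(np.uint8); cv2.imwrite("pics/m6.png",cv2.resize(c,(800,600),interpolation=cv2.INTER_CUBIC))
E
```

```text
[0.49187426 0.3678743  0.14073192] [3.14068022e+00 9.90575243e-04 2.94322074e+00]
pred skirt bottom [387.3215255  243.64585282]
```

View pics/m6.png

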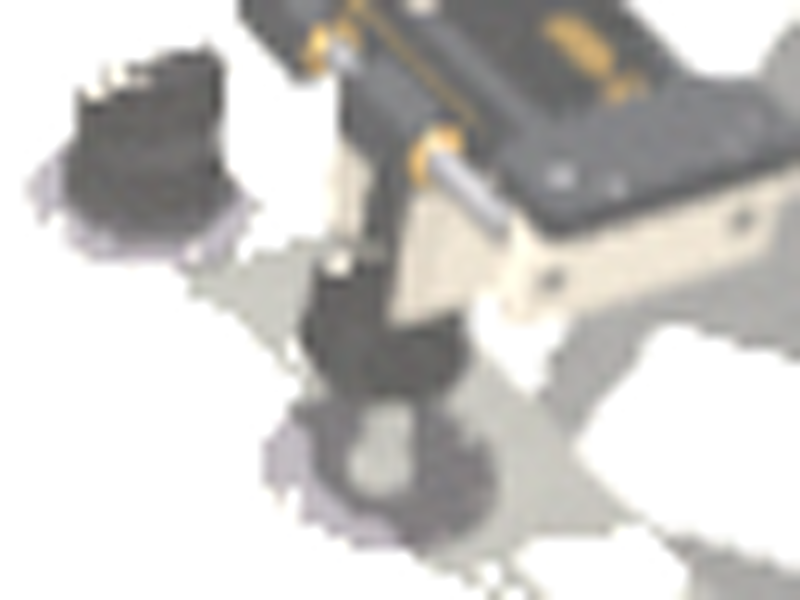

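```bash
python3 - <<'E'
from h import *
s=np.load("s4.npy"); g=s.max(2); k=10; y0,x0=238,374
c=cv2.resize(g[y0:254,x0:400],None,fx=k,fy=k,interpolation=cv2.INTER_CUBIC)
m=c<55
for r in range(0,110,5):
    xs=np.where(m[r,:])[0]
    if len(xs): print(round((r+.5)/k-.5+y0,1),(xs.min()+.5)/k-.5+x0,(xs.max()+.5)/k-.5+x0,len(xs))
th=np.linspace(0,6.28,200); ci=np.c_[np.cos(th),np.sin(th)]*.022
X,Y,Z=.4919,.3679,.1407-.0188
for dx,dy in((0,0),(.002,0),(0,.002)):
    P=np.array([proj("scene",[X+dx+a,Y+dy+b,z]) for z in(Z,Z+.017) for a,b in ci]); b=P[:200]
    print(dx,dy,P.min(0),P.max(0),b.min(0),b.max(0))
print("spindle px at tool xy: top",proj("scene",[X,Y,.104]),"base",proj("scene",[X,Y,.082]),"dial meas 385.71 253.37")
E
```

```text
237.6 380.85 386.55 58
238.1 380.85 386.45 57
238.6 380.85 386.45 57
239.1 380.85 386.25 55
239.6 380.75 386.15 55
240.1 380.55 386.05 56
240.6 380.25 386.05 59
241.1 379.95 392.05 72
241.6 379.85 392.05 88
242.1 379.75 392.05 124
242.6 379.85 392.15 124
243.1 379.95 392.35 125
243.6 380.25 392.55 124
244.1 380.75 392.55 119
244.6 380.95 392.45 116
245.1 381.15 392.15 111
245.6 381.75 391.85 102
246.1 382.05 391.45 95
246.6 382.25 390.95 88
247.1 382.55 390.15 77
247.6 382.95 389.75 32
248.1 388.95 389.55 7
0 0 [380.39158152 235.10761754] [394.95888098 248.28151435] [380.39158152 239.14926281] [394.26059765 248.28151435]
0.002 0 [379.93405736 235.34066322] [394.50771469 248.52767208] [379.93405736 239.38340844] [393.81202103 248.52767208]
0 0.002 [380.82445214 235.43772142] [395.40792877 248.62855732] [380.82445214 239.48047509] [394.70581589 248.62855732]
spindle px at tool xy: top [386.64571384 247.87232496] base [385.82862404 252.96348561] dial meas 385.71 253.37
```

```bash
python3 - <<'E'
from h import *
def blob(im,u,v,r,fn,op):
    k=6; x0,y0=u-r,v-r
    c=cv2.resize(im[y0:v+r,x0:u+r],None,fx=k,fy=k,interpolation=cv2.INTER_CUBIC)
    m=fn(c.astype(int)).astype(np.uint8)*255
    m=cv2.morphologyEx(m,cv2.MORPH_CLOSE,np.ones((op*k,op*k))); m=cv2.morphologyEx(m,cv2.MORPH_OPEN,cv2.getStructuringElement(cv2.MORPH_ELLIPSE,(op*k,op*k)))
    cs,_=cv2.findContours(m,0,1); c=cv2.convexHull(max(cs,key=cv2.contourArea)); e=cv2.fitEllipse(c)
    return ((e[0][0]+.5)/k-.5+x0,(e[0][1]+.5)/k-.5+y0),np.array(e[1])/k
t=cv2.imread("pics/t3.png"); s=cv2.imread("pics/s3.png")
T=np.array([.5573,-.3907])
for n,im in(("top",t),("scene",s)):
    u,v=proj(n,[*T,.008]).round().astype(int)
    p,e=blob(im,u,v,34,lambda c:c.max(2)>130,6); q=plane(n,*p,.0075)
    print(n,(u,v),p,e,q,"tool-meas",(T-q[:2])*1000, "pred", proj(n,[*T,.0075]))
# dials at both cams from initial pics, several thresholds
t=cv2.imread("pics/top0.png"); s=cv2.imread("pics/scene0.png")
for th in(100,110,120,130):
  for n,im,(u,v),(u2,v2) in(("top",t,(204,196),(240,203)),("scene",s,(386,253),(368,229))):
    p,e=blob(im,u,v,15,lambda c:c.max(2)<th,3); print(th,n,np.round(p,2),e.round(1),plane(n,*p,.082).round(4))
E
```

```text
top (np.int64(431), np.int64(177)) (np.float64(431.4705403645833), np.float64(177.96751658121744)) [49.29757182 51.0868276 ] [ 0.55476283 -0.3931269   0.0075    ] tool-meas [2.53716808 2.42689936] pred [430.73918907 177.23979171]
scene (np.int64(250), np.int64(175)) (np.float64(241.2150904337565), np.float64(168.80055491129556)) [ 75.55324809 101.65049235] [ 0.56617738 -0.45498914  0.0075    ] tool-meas [-8.87737991 64.28914454] pred [250.31695662 174.61329557]
100 top [203.79 196.25] [18.6 18.9] [0.4886 0.3663 0.082 ]
100 scene [385.82 253.59] [11.6 18.1] [0.494  0.3701 0.082 ]
110 top [203.8  196.25] [18.9 19.3] [0.4886 0.3663 0.082 ]
110 scene [385.88 253.59] [12.1 18.7] [0.4938 0.3702 0.082 ]
120 top [203.8  196.24] [19.5 19.7] [0.4886 0.3663 0.082 ]
120 scene [385.93 253.57] [12.5 19.1] [0.4937 0.3702 0.082 ]
130 top [203.74 196.23] [19.9 20.2] [0.4887 0.3665 0.082 ]
130 scene [385.94 253.58] [12.9 19.5] [0.4937 0.3702 0.082 ]
```

Request:
move_arm --pt "-3 1.5 0 0 1" --pt "0 0 -8 0 1" --pt "0 0 -6 0 1" --pt "0 0 -2 0 1" --pt "0 0 0 0 1" --pt "0 0 0 0 1"

```text
time: 14.1
tool_pos: [0.4883, 0.3695, 0.1236]
tool_rot: [3.142, -0.0, 2.944]
contact_force: [-0.3, 0.2, -1.1]
opening: 0.0135
grip_force: 45.0
```

Request:
move_arm --pt "0 0 -2 0 1" --pt "0 0 -2 0 1" --pt "0 0 0 0 1" --pt "0 0 0 0 1"

```text
time: 14.5
tool_pos: [0.4882, 0.3696, 0.1197]
tool_rot: [3.141, 0.0, 2.944]
contact_force: [1.2, 0.7, -1.5]
opening: 0.0135
grip_force: 45.0
```

Request:
move_arm --pt "0 0 -1.5 0 1" --pt "0 0 -1.5 0 1" --pt "0 0 0 0 1" --pt "0 0 0 0 1"

```text
time: 14.9
tool_pos: [0.4883, 0.3697, 0.1168]
tool_rot: [3.141, 0.0, 2.944]
contact_force: [1.0, 2.3, -0.8]
opening: 0.0134
grip_force: 45.0
```

No vertical force 6 mm below the expected contact height, so the spindle is inside the bore. I'll ease sideways a little and go on down.

Request:
move_arm --pt "0.2 0.3 -2 0 1" --pt "0 0 -2 0 1" --pt "0 0 -2 0 1" --pt "0 0 0 0 1" --pt "0 0 0 0 1"

```text
time: 15.4
tool_pos: [0.4884, 0.3698, 0.1104]
tool_rot: [3.142, -0.0, 2.944]
contact_force: [1.6, 3.0, -2.4]
opening: 0.0139
grip_force: 45.0
```

Request:
move_arm --pt "0.2 0.4 -1 0 1" --pt "0 0 -1 0 1" --pt "0 0 -1 0 1" --pt "0 0 0 0 1" --pt "0 0 0 0 1"

```text
time: 15.9
tool_pos: [0.4885, 0.37, 0.108]
tool_rot: [-3.141, -0.0, 2.944]
contact_force: [-1.7, -0.5, 3.0]
opening: 0.0136
grip_force: 45.0
```

Home against the spring at about z 0.109. Now pressing down.

Request:
move_arm --pt "0 0 -1.5 0 1" --pt "0 0 -1.5 0 1" --pt "0 0 -1 0 1" --pt "0 0 0 0 1" --pt "0 0 0 0 1"

```text
time: 16.4
tool_pos: [0.4885, 0.37, 0.104]
tool_rot: [-3.141, 0.0, 2.944]
contact_force: [-1.6, -2.0, 6.1]
opening: 0.0131
grip_force: 45.0
```

Request:
move_arm --pt "0 0 -1 0 1" --pt "0 0 -0.5 0 1" --pt "0 0 0 0 1" --pt "0 0 0 0 1"

```text
time: 16.8
tool_pos: [0.4885, 0.37, 0.1027]
tool_rot: [-3.142, 0.0, 2.944]
contact_force: [-2.8, -2.4, 7.1]
opening: 0.0134
grip_force: 45.0
```

Request:
move_arm --pt "0 0 -1 0 1" --pt "0 0 0 0 1" --pt "0 0 0 0 1"

```text
time: 17.1
tool_pos: [0.4886, 0.37, 0.1025]
tool_rot: [3.141, 0.001, 2.944]
contact_force: [-4.7, -2.7, 12.8]
opening: 0.0132
grip_force: 45.0
```

Request:
move_arm --pt "0 0 -0.5 0 1" --pt "0 0 0 0 1" --pt "0 0 0 0 1"

```text
time: 17.4
tool_pos: [0.4887, 0.3701, 0.1025]
tool_rot: [3.141, 0.001, 2.944]
contact_force: [-5.2, -2.8, 14.5]
opening: 0.0135
grip_force: 45.0
```

```bash
python3 - <<'E'
from h import *
s=snap("scene","pics/s9.png"); z=np.clip(s[222:270,350:414]*2.0,0,255).astype(np.uint8)
cv2.imwrite("pics/m9.png",np.hstack([cv2.resize(s[140:290,220:420],(400,300)),cv2.resize(z,(400,300),interpolation=3)]))
E
```

```text
(no output)
```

View pics/m9.png

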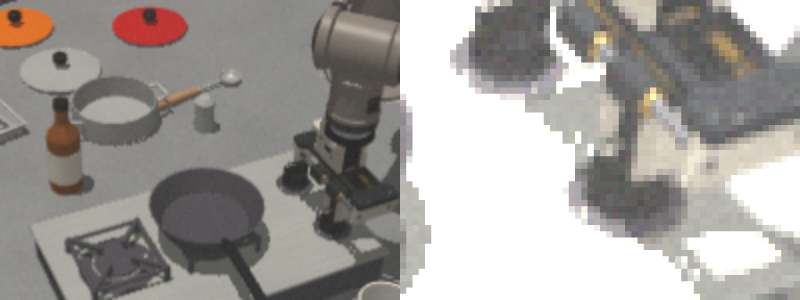

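The knob sits on its dial at about (630,200) in the crop, centred and pressed down. The lid lies on the table, and the casserole and the other things in view are where they stood.

```bash
python3 -c "
from h import *
o=monitor.observe(); print(o['time'],o['tool_pos'],o['contact_force']); print(workorder.hand_in())"
```

```text
17.45 [0.48860776 0.37007532 0.10248149] [-5.67308587 -3.65452888 14.43748084]
the job is handed in; nothing more can be done
None
```

The job is handed in at 17.45 s: the lid is on the table right way up and let go, and the control knob is home on the bare spindle, still held pressed to its stop with about 14 N.

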